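# Set the analyser ring of the strain viewer to the limit tab and clamp it

### The job

Set the strain viewer for the next batch of clear clips: swing the orange clamp lever fully out to free the ring, push the ring's long silver lever around until the ring's white pointer stands at the middle of the red tab on the scale, then swing the orange clamp lever fully back home so that the ring stays there. Only push both levers with the fingers, without pinching them; leave the red tab where it is and the things around undisturbed.

Things in the scene. Friction and masses are not known exactly. Their poses are not given: they have to be found in the camera images.
- ring_center (a point): Strain viewer: light grey lamp housing 170 x 190 x 48 mm, fixed to the table, with a white scale disc (diameter 160 mm, top 50 mm above the table) and on it a dark, turning analyser ring (diameter 116 mm, top 66 mm above the table). This point: centre of the ring's top face, on its vertical axis. Axes turn with the ring: -x to the pointer, -y to the silver lever, z up.
- pointer_tip (a point): Tip of the ring's white pointer, a 4 mm wide white finger and line; 67 mm from the ring's axis and 54 mm above the table, over the scale on the side of the housing with the sample tray (the front, facing the robot). Its x axis lies along the pointer, from the tip to the ring's axis.
- lever_paddle (a point): Centre of the upright paddle on the ring's silver lever, 106 mm from the ring's axis, a quarter turn counter-clockwise (from above) from the pointer (housing's right), 83 mm above the table. Paddle: 26 mm along the lever, 14 mm thick, 59 to 101 mm above the table, a black rubber pad on each broad face. Site x: across the paddle, counter-clockwise about the ring; y: to the ring's axis.
- analyser_ring (a joint): Turn of the ring and its lever, rad, counter-clockwise from above positive, 0 with the pointer at the middle of the scale (straight to the housing's front), stops at -1.15 and 1.15. Stays where it is left. Free it moves with about 1 N at the paddle; clamped, the brake holds it (about 10 N and more).
- tab_tip (a point): Red limit tab, 10 mm wide, 13 mm long, clipped on the rim of the scale disc and marking the setting wanted; top 55 mm above the table. This point is the middle of its inner edge, 73 mm from the ring's axis. Its x axis points to the ring's axis.
- limit_tab (a joint): Place of the red tab round the scale, rad, same zero and direction as the ring: the pointer stands at the middle of the tab when both values are equal. The scale has marks every 10 degrees. The tab slides if it is knocked.
- clamp_pivot (a point): Pivot of the orange clamp lever, on a grey block on top of the housing, 80 mm to the left of the ring's axis (seen from the robot's side); 74 mm above the table. Its x axis points along the lever towards its paddle, and turns with it.
- clamp_paddle (a point): Centre of the upright paddle of the orange clamp lever, 60 mm from its pivot, 87 mm above the table. Paddle: 24 mm long along the lever, 14 mm thick across it, from 66 to 102 mm above the table, a black rubber pad on each broad face. Site x axis: along the lever away from the pivot; y axis: across it, the way it goes when it opens.
- clamp_lever (a joint): Clamp lever angle, rad: 0 clamped (at its stop, pointing straight to the housing's back, parallel to its sides), growing counter-clockwise from above as the paddle swings out to the left, 1.25 at the other stop. A cam presses a rubber brake pad on the ring; it lets go by about 0.8. Stays where it is left; needs about 2 N at the paddle, up to about 10 N near the clamped end.
- wash_bottle: White wash bottle with a red cap, 62 mm across, 185 mm high, left of the viewer near the table's front edge. Origin at its underside.
- box_blades: Small white and blue carton lying between the viewer and the wash bottle, 35 x 75 x 45 mm. Origin at the centre of its underside.
- plug_gauge: Plug gauge lying down, 22 x 113 x 22 mm, near the left end of the table. Origin at its underside.

How it is judged:
On the way, in this order (a step that is already met when the one before it is completed fails the run):
1. the orange clamp lever is swung out, the ring not yet at the tab (value of joint clamp_lever above 0.8 rad and not (angle between the x axis of pointer_tip and the x axis of tab_tip, either way round below 0.07 rad and horizontal distance between pointer_tip and tab_tip below 0.02 m)), for 0.1 s.
2. the ring's pointer is pushed to the red tab while the clamp is open (angle between the x axis of pointer_tip and the x axis of tab_tip, either way round below 0.07 rad and horizontal distance between pointer_tip and tab_tip below 0.02 m and value of joint clamp_lever above 0.8 rad), for 0.2 s.
3. the clamp is closed again with the pointer at the tab (angle between the x axis of pointer_tip and the x axis of tab_tip, either way round below 0.07 rad and horizontal distance between pointer_tip and tab_tip below 0.02 m and value of joint clamp_lever below 0.2 rad), for 0.2 s.
At the end, for the whole second after the job is handed in: The ring's pointer stands within 0.07 rad (4 degrees, half the width of the tab) of the middle of the red tab, the clamp lever is home within 0.2 rad, both at rest; the tab has moved less than 4 mm and the bystanders less than 30 mm (all of step 3 and distance of tab_tip from where it was at the start of the episode below 0.004 m and velocity of joint analyser_ring between -0.05 and 0.05 rad/s and velocity of joint clamp_lever between -0.05 and 0.05 rad/s and distance of each of wash_bottle, plug_gauge, box_blades from where it was at the start of the episode below 0.03 m); the robot touches nothing.
It fails at once if the silver lever's paddle is pinched (both rubber faces pressed at once) (contact force between the fingers and analyser_ring_c3 above 0.5 N and contact force between the fingers and analyser_ring_c4 above 0.5 N).
It fails at once if the orange lever's paddle is pinched (both rubber faces pressed at once) (contact force between the fingers and clamp_lever_c4 above 0.5 N and contact force between the fingers and clamp_lever_c5 above 0.5 N).
It fails at once if the red tab is shifted by 4 mm or more (distance of tab_tip from where it was at the start of the episode above 0.004 m).
It fails at once if a bystander (wash bottle, plug gauge, small carton) is shifted or lifted by 30 mm or more (distance of any of wash_bottle, plug_gauge, box_blades from where it was at the start of the episode above 0.03 m).
It also fails if it takes over 64 s, if anything falls off the work surface, if the arm or the gripper's body presses on something with over 40 N, if the wrist force passes 120 N, or if a joint passes its speed limit or range.

### The arm

A 6-joint arm with a two-finger parallel gripper is mounted at the origin on a cart in front of the work surface, level with it; the furniture and walls round the work are solid. World frame = base frame: x ahead of the robot, y to its left, z up, the work surface at z = 0. Lengths are in m, angles in rad, forces in N, time in s.
With the tool pointing down it reaches from about 0.275 to 1 m from the base axis. Payload 8.4 kg.
Tool frame: the origin (TCP) lies between the finger pads; the fingertips stand 25 mm ahead of it and the grasp point (between the pads) lies 6 mm ahead of it; x points along the fingers, y is the direction in which the jaws open and shut, and the axes are right-handed (so a half turn about x gives the same grasp; the last joint's range is limited). The gripper opens to 85 mm and grips with 20 to 120 N. Pads are 22 mm wide; open, the fingers measure 114 mm over their backs; the gripper's body (76 mm by 85 mm) begins 54 mm behind the grasp point. The pads swing forward as they close: fully open they stand 13 mm farther back than shut.
Start: joints at [-1.125, 0.353, 1.633, -0, 1.155, -0.002], TCP at [0.271, -0.563, 0.256] pointing down, gripper open.
Joint ranges: [-2.63, 2.63], [-0.92, 2.1], [0.06, 2.66], [-1.3, 4.44], [0, 2.69], [-3.02, 3.02]. Speed limits (rad/s): [2.22, 2.22, 2.79, 3.14, 3.14, 3.14].

### API

Orientations are given as a rotation vector (axis times angle).
In Python, from workcell import env, vision gives the robot as it stands.
- The arm moves only by the shell command python3 -m creep 'ROWS'. ROWS is a JSON object of lists of equal length, an entry for each row: "translation": the shift along the tool's x, y, z in mm, a list of three; "rot": the turn, a rotation vector about the tool's x, y, z in rad, a list of three; "jaw": the finger opening in mm, from 0 to 85.4. In form: {"translation": [[tx, ty, tz], ...], "rot": [[wx, wy, wz], ...], "jaw": [jaw, ...]}. A call has 1 to 20 rows; each row shifts and turns the commanded pose from where the row before left it, along the tool's axes as they then stand; what a row does not reach is not made up. A row lasts 1/12 s, in which the tool goes at most 41.7 mm and 7.16 degrees, less where a joint would pass 70% of its speed; a pose out of reach is approached as far as the arm can. A call with a gripper value outside its range is refused whole. The fingers move at their own pace and stop on an object; the grip force is fixed at half the most. Time passes only in rows, so rows that do not move let the fingers close. It gives the time, the measured TCP pose, the force and the opening at its end, in the units of the state.
- env.observe(): the state, without advancing time (a new reading comes with each control period).
- vision.snapshot(name): name is "scene" or "top" or "wrist"; returns a dict with "img" (384x512x3 uint8, red, green, blue), "camera_matrix" (3x3 intrinsics, pixels), "R" (3x3) and "t" (3): a world point X has camera coordinates R X + t. Camera axes: x right, y down, z forward; pixel columns grow to the right and rows downward; lengths in m; the calibration is good to about 2 mm. The wrist camera is an equidistant fisheye: a pixel r from the principal point sees the ray r / f radians off the axis. A picture is of the moment at which its call begins. There is no depth.
- env.close_job(): hands the job in, once; it reports no verdict.
The state is a dict: "t": time; "joints": joint angles; "qvel": joint speeds; "joint_torque": joint torques, N m; "tool_pos": TCP position; "eef_rot": TCP orientation; "ft_force": force on the tool from outside, world axes, zero at the start; "moment": the same for the moment, N m; "gripper_width": opening from 0.0 (shut) to 1.0 (fully open).
Only numpy, scipy, OpenCV 4.12 (cv2) and the standard library are available. Lean on these libraries where they do the work, as an engineer would, in place of code of your own. Each camera call takes 0.05 s, during which the arm holds its last target.

## Working session

There is one attempt and no reset: what is moved stays moved. The work goes in short steps, Python scripts to look and compute and a shell command to move; the robot and the scene stay as the last step left them, time stands still between calls to the robot, and variables do not carry over. Pictures are saved under pics/ and viewed, and the job is handed in when it is done.

```bash
mkdir -p pics; python3 - <<'E'
from workcell import env, vision
import cv2
o=env.observe();print({k:(o[k]) for k in o})
for n in("scene","top","wrist"):
    s=vision.snapshot(n);cv2.imwrite(f"pics/{n}0.png",s["img"][:,:,::-1]);print(n,s["camera_matrix"],s["R"],s["t"])
E
ls
```

```text
{'t': 0.0, 'joints': array([-1.12542516e+00,  3.53640962e-01,  1.63417331e+00, -1.84457359e-05,
        1.15522317e+00, -2.40518995e-03]), 'qvel': array([ 3.95256757e-04,  1.31310018e-03, -9.08409381e-04, -7.16422163e-05,
       -3.12617218e-04, -1.00602051e-03]), 'joint_torque': array([-1.16462135e-03, -6.05257416e+01, -3.42063403e+01, -7.06985020e-05,
        9.58168617e-03,  1.32217458e-06]), 'tool_pos': array([ 0.27039074, -0.56296128,  0.2555494 ]), 'eef_rot': array([ 1.97328653,  0.45083585, -1.97396228]), 'ft_force': array([ 0.24070735, -0.05530328, -0.37067436]), 'moment': array([ 0.02629446,  0.04313468, -0.0819148 ]), 'gripper_width': 1.0009217304946656}
scene [[432.84186702   0.         253.26212549]
 [  0.         432.84186702 191.26769723]
 [  0.           0.           1.        ]] [[-0.84198767 -0.53910021  0.02068149]
 [-0.33410633  0.49095447 -0.80457235]
 [ 0.42359146 -0.68434982 -0.5934944 ]] [0.38263573 0.28785579 1.03063624]
top [[375.16220214   0.         261.03003634]
 [  0.         375.16220214 192.16412397]
 [  0.           0.           1.        ]] [[-0.00377958 -0.99974683  0.02218094]
 [-0.99448269  0.00143251 -0.10489098]
 [ 0.10483265 -0.022455   -0.99423633]] [-0.10225975  0.52714192  1.0724913 ]
wrist [[297.31863964   0.         254.32283102]
 [  0.         297.31863964 189.87986756]
 [  0.           0.           1.        ]] [[ 0.43250528 -0.90162964 -0.00177991]
 [-0.8667985  -0.41633883  0.27444915]
 [-0.24819254 -0.11715788 -0.96159997]] [-0.62403647 -0.03580962  0.37843642]
pics
```

View pics/scene0.png

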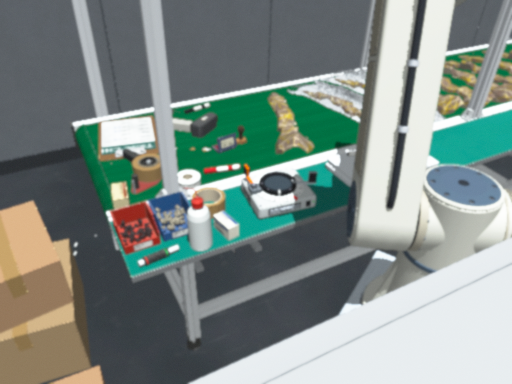

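View pics/top0.png

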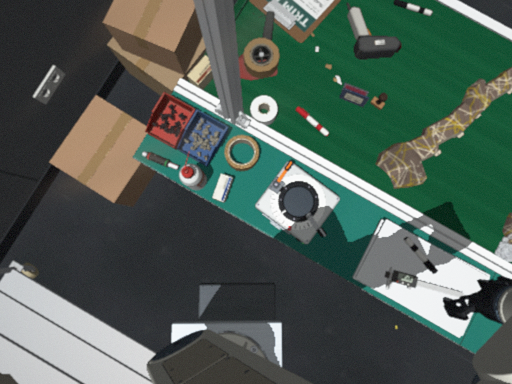

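```bash
python3 - <<'E'
import cv2
t=cv2.imread("pics/top0.png");print(t.shape)
cv2.imwrite("pics/top0z.png",cv2.resize(t[100:260,120:330],None,fx=3.6,fy=3.6,interpolation=cv2.INTER_CUBIC))
E
```

```text
(384, 512, 3)
```

View pics/top0z.png

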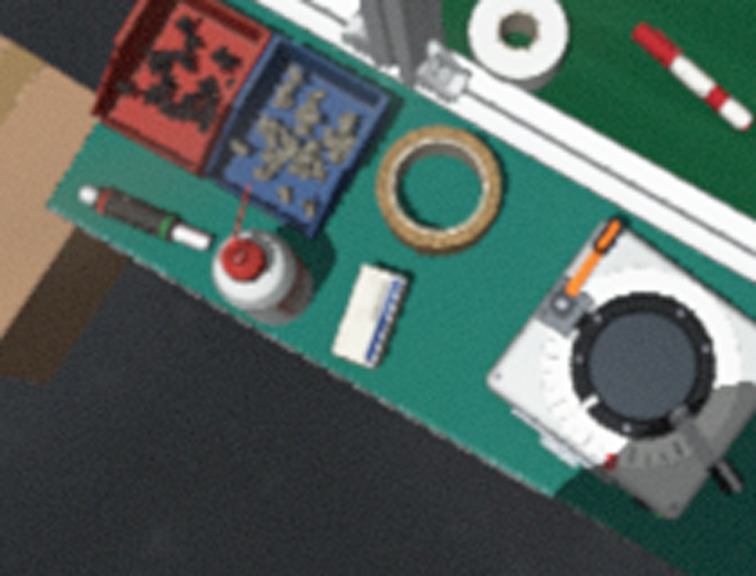

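```bash
python3 - <<'E'
import cv2
t=cv2.imread("pics/scene0.png")
cv2.imwrite("pics/scene0z.png",cv2.resize(t[145:250,170:340],None,fx=4.6,fy=4.6,interpolation=cv2.INTER_CUBIC))
E
```

```text
(no output)
```

View pics/scene0z.png

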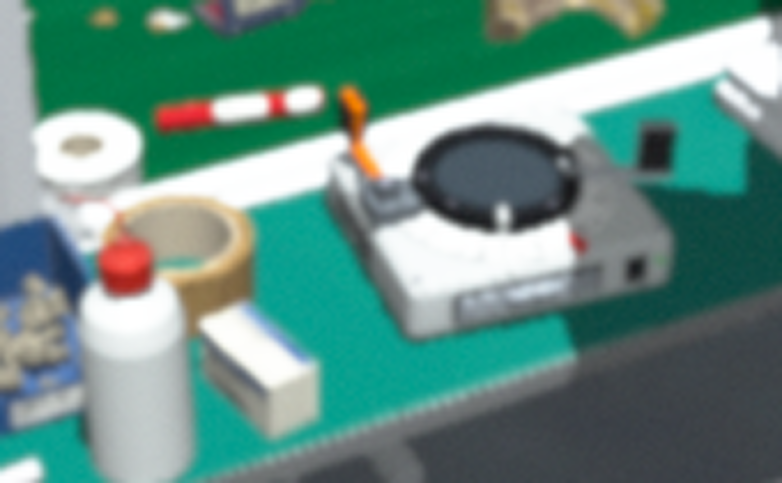

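The top view shows the ring at zoom (643,364), pointer at (590,402), red tab at (611,460), orange lever from (565,305) to (608,232), and silver paddle near (728,472). Next I measure these.

```bash
cat > h.py <<'E'
from workcell import env, vision
import cv2, numpy as np
def ray(s,uv,z):
    K,R,t=s["camera_matrix"],s["R"],s["t"]
    d=R.T@np.linalg.inv(K)@np.array([uv[0],uv[1],1.]); c=-R.T@t
    return c+d*(z-c[2])/d[2]
def proj(s,X):
    p=s["camera_matrix"]@(s["R"]@np.asarray(X)+s["t"]); return p[:2]/p[2]
def cent(m):
    n,l,st,c=cv2.connectedComponentsWithStats(m.astype(np.uint8))
    return sorted([(st[i,4],c[i],st[i]) for i in range(1,n)],key=lambda a:-a[0])
def box(m,u0,u1,v0,v1):
    k=np.zeros_like(m);k[v0:v1,u0:u1]=1;return m&k.astype(bool)
E
python3 - <<'E'
from h import *
for n,b in(("top",(245,345,150,250)),("scene",(235,330,155,225))):
    s=vision.snapshot(n);im=s["img"];hsv=cv2.cvtColor(im,cv2.COLOR_RGB2HSV);H,S,V=[hsv[:,:,i].astype(int) for i in range(3)]
    org=box((H>5)&(H<22)&(S>140)&(V>120),*b); red=box(((H<6)|(H>172))&(S>110)&(V>60),*b)
    drk=box((V<75)&(S<120),*b)
    for nm,m,z in(("orange",org,.087),("red",red,.055),("dark",drk,.066)):
        for a,c,st in cent(m)[:3]:
            print(n,nm,a,c.round(1),st[:4],ray(s,c,z).round(4))
    cs,_=cv2.findContours(drk.astype(np.uint8),cv2.RETR_EXTERNAL,cv2.CHAIN_APPROX_NONE)
    c=max(cs,key=len);h=cv2.convexHull(c);print(cv2.fitEllipse(h))
E
```

```text
top orange 64 [284.5 171. ] [277 161  15  21] [ 0.5804 -0.1682  0.087 ]
top red 3 [289.3 226.7] [289 226   2   2] [ 0.4254 -0.1832  0.055 ]
top red 3 [289. 229.] [288 229   3   1] [ 0.4188 -0.1821  0.055 ]
top dark 677 [261.7 240.7] [245 223  50  27] [ 0.3863 -0.1041  0.066 ]
top dark 381 [299.3 194.9] [279 182  39  34] [ 0.5149 -0.2115  0.066 ]
top dark 118 [296.1 216.9] [284 211  24  11] [ 0.4525 -0.2016  0.066 ]
((297.9934997558594, 200.36386108398438), (37.6534538269043, 40.68583297729492), 122.95664978027344)
scene orange 52 [247.4 171.9] [244 164   8  19] [ 0.5853 -0.1674  0.087 ]
scene red 4 [295.5 197.5] [295 197   2   2] [ 0.4174 -0.1742  0.055 ]
scene dark 171 [271.9 181.8] [260 173  32  22] [ 0.5097 -0.1906  0.066 ]
scene dark 98 [320.5 221.9] [307 217  23   8] [ 0.3018 -0.1017  0.066 ]
scene dark 71 [289.2 188.8] [282 183  14  12] [ 0.4477 -0.189   0.066 ]
((277.14251708984375, 183.41082763671875), (21.223852157592773, 34.414329528808594), 92.62828063964844)
```

```bash
python3 - <<'E'
from h import *
s=vision.snapshot("top")
Z=lambda u,v:((u+.5)/3.6-.5+120,(v+.5)/3.6-.5+100)
for nm,u,v,z in(("ring",643,364,.066),("pointer",590,402,.054),("tab",609,462,.055),("cornerL",488,382,.048),("cornerB",608,220,.048),("cornerF",668,518,.048),("pivot",566,305,.074),("cpad",606,236,.102),("spad",731,478,.101),("bladesTop",372,316,.045),("bottlecap",242,258,.185),("plug",140,218,.02)):
    print(nm,Z(u,v),ray(s,Z(u,v),z).round(4))
E
```

```text
ring (298.25, 200.75) [ 0.4983 -0.2083  0.066 ]
pointer (283.52777777777777, 211.30555555555554) [ 0.4691 -0.1671  0.054 ]
tab (288.80555555555554, 227.97222222222223) [ 0.4217 -0.1816  0.055 ]
cornerL (255.19444444444443, 205.75) [ 0.4856 -0.0863  0.048 ]
cornerB (288.52777777777777, 160.75) [ 0.6168 -0.1837  0.048 ]
cornerF (305.19444444444446, 243.52777777777777) [ 0.3774 -0.2286  0.048 ]
pivot (276.8611111111111, 184.36111111111111) [ 0.5442 -0.1474  0.074 ]
cpad (287.97222222222223, 165.19444444444446) [ 0.594  -0.1768  0.102 ]
spad (322.69444444444446, 232.41666666666666) [ 0.4089 -0.2694  0.101 ]
bladesTop (222.97222222222223, 187.41666666666669) [0.5391 0.0067 0.045 ]
bottlecap (186.86111111111111, 171.30555555555554) [0.5635 0.0867 0.185 ]
plug (158.52777777777777, 160.19444444444446) [0.6237 0.2001 0.02  ]
```

```bash
python3 - <<'E'
from h import *
from scipy.spatial.transform import Rotation as Ro
o=env.observe();M=Ro.from_rotvec(o["eef_rot"]).as_matrix();print(o["tool_pos"],"\n",M.round(3))
s=vision.snapshot("wrist");c=-s["R"].T@s["t"];print("cam",c,M.T@(c-o["tool_pos"]),"axes in tool\n",(s["R"]@M).round(3))
d=np.array([.45,-.19,.30])-o["tool_pos"];print(M.T@d*1000)
E
```

```text
[ 0.27058277 -0.56324697  0.25603665] 
 [[-0.     0.433 -0.901]
 [ 0.    -0.901 -0.433]
 [-1.    -0.    -0.   ]]
cam [ 0.33285624 -0.53337236  0.37301978] [-1.16980183e-01 -2.18816284e-05 -6.90736337e-02] axes in tool
 [[ 0.001  1.     0.001]
 [-0.274 -0.     0.962]
 [ 0.962 -0.001  0.274]]
[ -43.82569248 -258.78303605 -323.33769667]
```

View pics/wrist0.png

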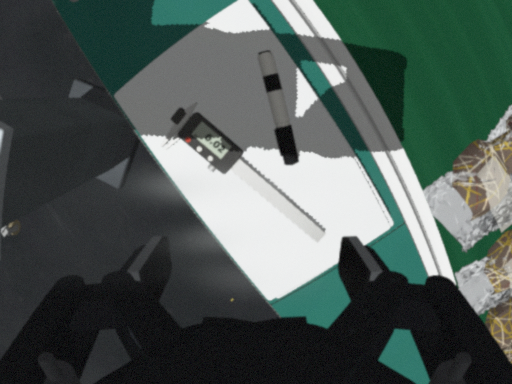

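The wrist view shows only the caliper sheet on the right of the table. I move over the viewer, closing the fingers on the way and turning the tool to the clamp lever's direction.

```bash
python3 -m creep '{"translation":[[-3.4,-18.5,-22.5],[-3.4,-18.5,-22.5],[-3.4,-18.5,-22.5],[-3.4,-18.5,-22.5],[-3.4,-18.5,-22.5],[-3.4,-18.5,-22.5],[-3.4,-18.5,-22.5],[-3.4,-18.5,-22.5],[-3.4,-18.5,-22.5],[-3.4,-18.5,-22.5],[-3.4,-18.5,-22.5],[-3.4,-18.5,-22.5],[-3.4,-18.5,-22.5],[0,0,0],[0,0,0],[0,0,0],[0,0,0],[0,0,0]],"rot":[[0,0,0],[0,0,0],[0,0,0],[0,0,0],[0,0,0],[0,0,0],[0,0,0],[0,0,0],[0,0,0],[0,0,0],[0,0,0],[0,0,0],[0,0,0],[-0.12,0,0],[-0.12,0,0],[-0.12,0,0],[-0.12,0,0],[0,0,0]],"jaw":[0,0,0,0,0,0,0,0,0,0,0,0,0,0,0,0,0,0]}'
python3 - <<'E'
from h import *
from scipy.spatial.transform import Rotation as Ro
o=env.observe();M=Ro.from_rotvec(o["eef_rot"]).as_matrix();print(o["t"],o["joints"],o["tool_pos"],"\n",M.round(3))
s=vision.snapshot("wrist");cv2.imwrite("pics/w1.png",s["img"][:,:,::-1])
np.savez("w1.npz",**s)
E
```

```text
t: 1.85
tool_pos: [0.4302, -0.2198, 0.3006]
eef_rot: [1.661, 0.837, -1.661]
ft_force: [-0.2, 1.2, 0.9]
gripper_width: 0.0
1.85 [-4.75482763e-01  8.45484526e-02  1.87575647e+00 -7.80380986e-06
  1.18117343e+00  1.61702132e-01] [ 0.43017086 -0.21980296  0.30055014] 
 [[ 0.     0.804 -0.595]
 [-0.    -0.595 -0.804]
 [-1.     0.    -0.   ]]
```

View pics/w1.png

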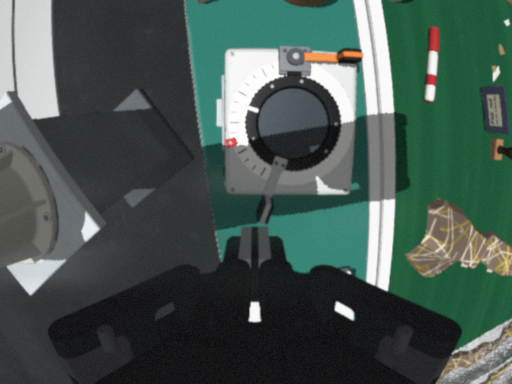

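```bash
python3 - <<'E'
import cv2
t=cv2.imread("pics/w1.png")
cv2.imwrite("pics/w1z.png",cv2.resize(t[30:230,205:385],None,fx=3,fy=3,interpolation=cv2.INTER_CUBIC))
E
```

```text
(no output)
```

View pics/w1z.png

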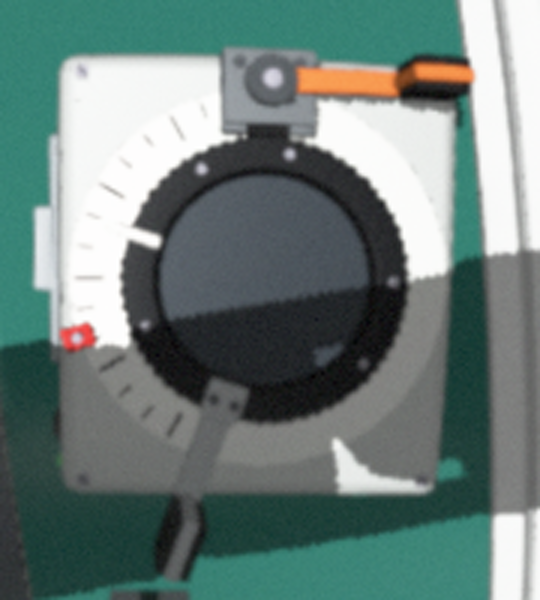

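Zoomed wrist view: ring (265,278), pointer (128,230)–(160,241), tab (79,337), clamp pivot (273,78), orange paddle top (437,75), silver paddle top end (178,570), tool horizontal in line with the viewer.

```bash
cat >> h.py <<'E'
def fray(s,uv,z):
    K,R,t=s["camera_matrix"],s["R"],s["t"]
    p=np.array([uv[0]-K[0,2],uv[1]-K[1,2]]);r=np.hypot(*p);th=r/K[0,0]
    d=np.array([*(p/r*np.sin(th)),np.cos(th)]);d=R.T@d;c=-R.T@t
    return c+d*(z-c[2])/d[2]
E
python3 - <<'E'
from h import *
s=dict(np.load("w1.npz"))
P={}
for nm,u,v,z in(("ring",265,278,.066),("ptip",128,230,.054),("pin",160,241,.066),("tab",79,337,.055),("tabin",95,333,.055),("pivot",273,78,.078),("cpad",437,75,.102),("spad",182,545,.101),("cL",62,58,.048),("cF",62,488,.048),("cR",436,492,.048)):
    P[nm]=fray(s,((u+.5)/3-.5+205,(v+.5)/3-.5+30),z);print(nm,P[nm].round(4))
hsv=cv2.cvtColor(s["img"],cv2.COLOR_RGB2HSV).astype(int);H,S,V=[hsv[:,:,i] for i in range(3)]
red=box(((H<8)|(H>170))&(S>110)&(V>60),220,240,130,155);a,c,_=cent(red)[0];P["tab"]=fray(s,c,.055);print("tab mask",a,c,P["tab"])
for k in("ptip","pin","tab","tabin","spad","pivot"):
    d=P[k]-P["ring"];print(k,np.hypot(*d[:2]),np.degrees(np.arctan2(d[1],d[0])))
d=P["cpad"]-P["pivot"];print("clamp",np.hypot(*d[:2]),np.degrees(np.arctan2(d[1],d[0])))
for a,b in(("cL","cF"),("cF","cR")):
    d=P[b]-P[a];print(np.hypot(*d[:2]),np.degrees(np.arctan2(d[1],d[0])))
E
```

```text
ring [ 0.4974 -0.2051  0.066 ]
ptip [ 0.465 -0.158  0.054]
pin [ 0.4726 -0.1691  0.066 ]
tab [ 0.4228 -0.181   0.055 ]
tabin [ 0.4291 -0.1837  0.055 ]
pivot [ 0.5445 -0.1431  0.078 ]
cpad [ 0.5909 -0.1761  0.102 ]
spad [ 0.4123 -0.2642  0.101 ]
cL [ 0.4865 -0.0834  0.048 ]
cF [ 0.376  -0.2289  0.048 ]
cR [ 0.5085 -0.3295  0.048 ]
tab mask 66 [230.63636364 142.12121212] [ 0.4223886  -0.18089391  0.055     ]
ptip 0.057172683389531284 124.54050045238478
pin 0.04370434903448816 124.5682835189084
tab 0.07880022446252098 162.10813468925554
tabin 0.07159578044671132 162.57894618423424
spad 0.10363938368841971 -145.20164132740481
pivot 0.07789941670844946 52.7474413207885
clamp 0.05689251530258385 -35.48027234787963
0.18266030434226418 -127.22452054962497
0.16629476722866338 -37.2164111659718
```

Both views agree: pointer at 124.6°, tab at 162.2°, so the ring must turn +37.6°. I move the closed fingers to the ring side of the orange paddle.

```bash
python3 -m creep '{"translation":[[0,21.3,-20.5],[0,21.3,-20.5],[0,21.3,-20.5],[0,21.3,-20.5],[0,21.3,-20.5],[28,0,0],[28,0,0],[28,0,0],[28,0,0],[28,0,0],[16,0,0],[0,0,0]],"rot":[[0,0,0],[0,0,0],[0,0,0],[0,0,0],[0,0,0],[0,0,0],[0,0,0],[0,0,0],[0,0,0],[0,0,0],[0,0,0],[0,0,0]],"jaw":[0,0,0,0,0,0,0,0,0,0,0,0]}'
python3 - <<'E'
from h import *
for n in("wrist","scene"):
    s=vision.snapshot(n);im=s["img"][:,:,::-1]
    if n=="scene": im=cv2.resize(im[110:230,190:350],None,fx=4.6,fy=4.6,interpolation=cv2.INTER_CUBIC)
    cv2.imwrite(f"pics/{n}2.png",im)
E
```

```text
t: 2.9
tool_pos: [0.5745, -0.201, 0.1405]
eef_rot: [1.665, 0.835, -1.674]
ft_force: [0.1, 0.3, 0.3]
gripper_width: -0.0
```

View pics/wrist2.png

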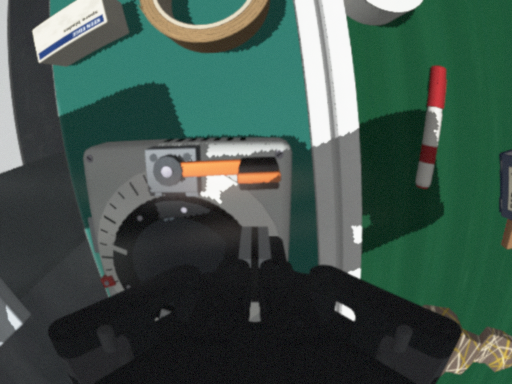

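View pics/scene2.png

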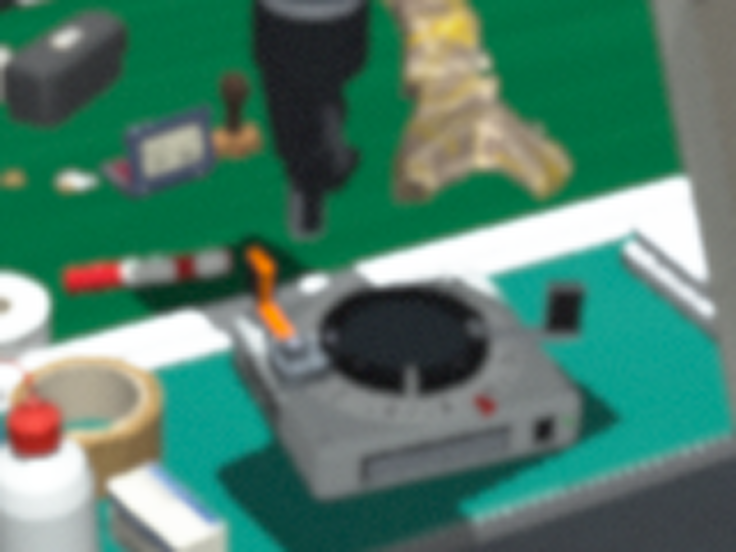

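Fingers hang above and on the ring side of the paddle. I check the tip height from the scene image (tip at zoom (305,235)).

```bash
python3 - <<'E'
from h import *
s=vision.snapshot("scene");o=env.observe();p=o["tool_pos"];print(p)
for z in(.095,.105,.115,.125):
    q=proj(s,[p[0],p[1],z]);print(z,((q-[190,110])*4.6).round(0))
E
```

```text
[ 0.57748161 -0.20207729  0.1454724 ]
0.095 [302. 255.]
0.105 [302. 243.]
0.115 [302. 231.]
0.125 [303. 218.]
```

```bash
python3 -m creep '{"translation":[[14,0,0],[14,0,0],[12,0,0],[0,0,-5],[0,0,-5],[0,0,0]],"rot":[[0,0,0],[0,0,0],[0,0,0],[0,0,0],[0,0,0],[0,0,0]],"jaw":[0,0,0,0,0,0]}'
python3 - <<'E'
from h import *
for n in("wrist","scene"):
    s=vision.snapshot(n);im=s["img"][:,:,::-1]
    if n=="scene": im=cv2.resize(im[110:230,190:350],None,fx=4.6,fy=4.6,interpolation=cv2.INTER_CUBIC)
    cv2.imwrite(f"pics/{n}3.png",im)
print(env.observe()["tool_pos"],env.observe()["ft_force"])
E
```

```text
t: 3.55
tool_pos: [0.5842, -0.1933, 0.1056]
eef_rot: [1.666, 0.832, -1.663]
ft_force: [-0.3, 0.3, -0.5]
gripper_width: 0.003
[ 0.58370129 -0.19364446  0.10552457] [ 0.33928388 -0.22177577 -0.52438533]
```

View pics/wrist3.png

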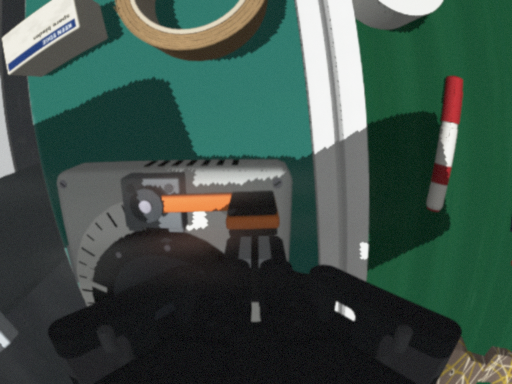

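View pics/scene3.png

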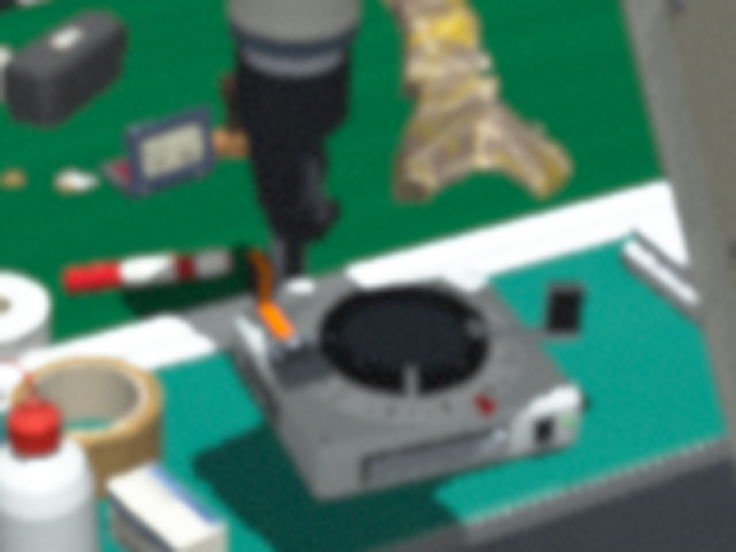

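The fingertips stand just beside the orange paddle's ring-side face, centred on it and at its height. Now I swing it open along the arc.

```bash
python3 -m creep '{"translation":[[0,0,-2],[0,1.5,-6.1],[0,1.5,-6.1],[0,1.5,-6.1],[0,1.5,-6.1],[0,1.5,-6.1],[0,1.5,-6.1],[0,0,0]],"rot":[[0,0,0],[-0.1,0,0],[-0.1,0,0],[-0.1,0,0],[-0.1,0,0],[-0.1,0,0],[-0.1,0,0],[0,0,0]],"jaw":[0,0,0,0,0,0,0,0]}'
python3 - <<'E'
from h import *
for n in("wrist",):
    s=vision.snapshot(n);im=s["img"][:,:,::-1]
    cv2.imwrite(f"pics/{n}4.png",im)
E
```

```text
t: 4.32
tool_pos: [0.6063, -0.1618, 0.1049]
eef_rot: [1.237, 1.191, -1.237]
ft_force: [-0.8, 0.6, 0.4]
gripper_width: 0.004
```

View pics/wrist4.png

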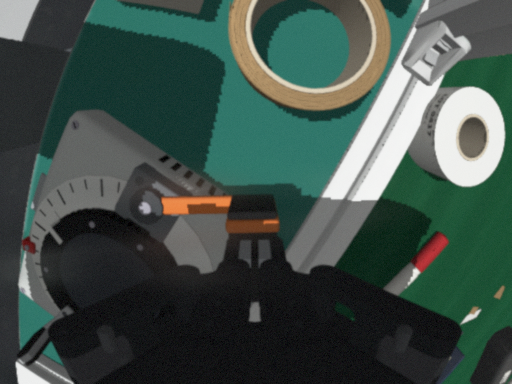

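The lever follows, at about 0.6 rad, and the fingers stay centred on the paddle. I continue to the stop.

```bash
python3 -m creep '{"translation":[[0,1.5,-6.1],[0,1.5,-6.1],[0,1.5,-6.1],[0,1.5,-6.1],[0,1.5,-6.1],[0,1.5,-6.1],[0,0,0],[0,0,0]],"rot":[[-0.1,0,0],[-0.1,0,0],[-0.1,0,0],[-0.1,0,0],[-0.1,0,0],[-0.1,0,0],[0,0,0],[0,0,0]],"jaw":[0,0,0,0,0,0,0,0]}'
python3 - <<'E'
from h import *
from scipy.spatial.transform import Rotation as Ro
for n in("wrist",):
    s=vision.snapshot(n);im=s["img"][:,:,::-1]
    cv2.imwrite(f"pics/{n}5.png",im)
o=env.observe();print(o["tool_pos"],Ro.from_rotvec(o["eef_rot"]).as_matrix().round(3),o["joints"])
E
```

```text
t: 5.03
tool_pos: [0.6074, -0.1252, 0.1047]
eef_rot: [0.794, 1.421, -0.794]
ft_force: [0.8, -0.0, -0.1]
gripper_width: 0.0
[ 0.60737848 -0.12535476  0.10464878] [[ 0.     0.852  0.524]
 [ 0.     0.524 -0.852]
 [-1.     0.     0.   ]] [-2.05999297e-01  5.18779968e-01  1.75738841e+00  1.32735081e-04
  8.65163908e-01 -7.57755661e-01]
```

View pics/wrist5.png

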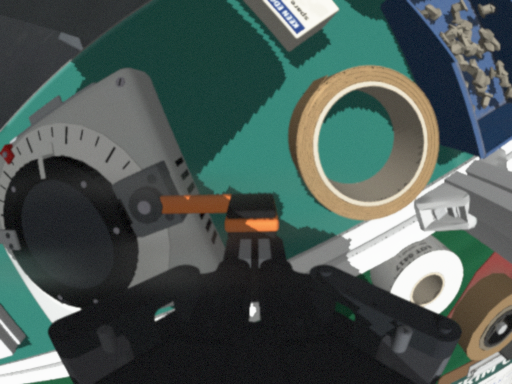

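Lever is out at about 1.2 rad. I give it a last 3 mm to the stop, back off, rise, and go over to the front side of the silver paddle.

```bash
python3 -m creep '{"translation":[[0,0,-3],[0,0,0],[0,0,8],[0,0,7],[-35,0,0],[-35,0,0],[0,-30.4,-3.2],[0,-30.4,-3.2],[0,-30.4,-3.2],[0,-30.4,-3.2],[0,-30.4,-3.2],[0,-30.4,-3.2],[0,-30.4,-3.2],[0,-30.4,-3.2],[0,0,0],[0,0,0]],"rot":[[0,0,0],[0,0,0],[0,0,0],[0,0,0],[0,0,0],[0,0,0],[0,0,0],[0,0,0],[0,0,0],[0,0,0],[0,0,0],[0,0,0],[0,0,0],[0,0,0],[-0.054,0,0],[0,0,0]],"jaw":[0,0,0,0,0,0,0,0,0,0,0,0,0,0,0,0]}'
python3 - <<'E'
from h import *
from scipy.spatial.transform import Rotation as Ro
s=vision.snapshot("wrist");cv2.imwrite("pics/wrist6.png",s["img"][:,:,::-1])
s=vision.snapshot("scene");cv2.imwrite("pics/scene6.png",cv2.resize(s["img"][110:230,190:350,::-1],None,fx=4.6,fy=4.6,interpolation=cv2.INTER_CUBIC))
o=env.observe();print(o["tool_pos"],Ro.from_rotvec(o["eef_rot"]).as_matrix().round(3),o["joints"])
E
```

```text
t: 6.42
tool_pos: [0.3926, -0.2432, 0.1747]
eef_rot: [0.749, 1.438, -0.749]
ft_force: [0.1, -0.7, -0.8]
gripper_width: 0.0
[ 0.39420432 -0.24276034  0.17476171] [[ 0.001  0.821  0.571]
 [-0.     0.571 -0.821]
 [-1.     0.001  0.001]] [-5.55373106e-01  2.06436290e-01  2.04803783e+00  3.00408064e-04
  8.86323794e-01 -1.16381434e+00]
```

View pics/wrist6.png

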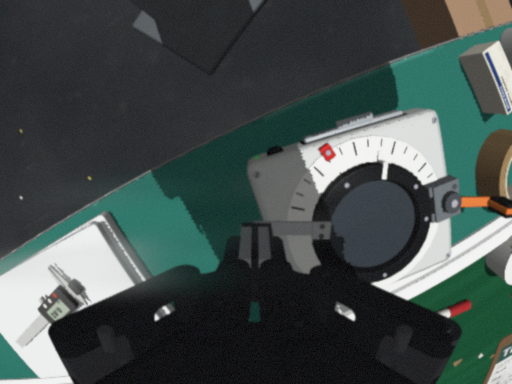

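View pics/scene6.png

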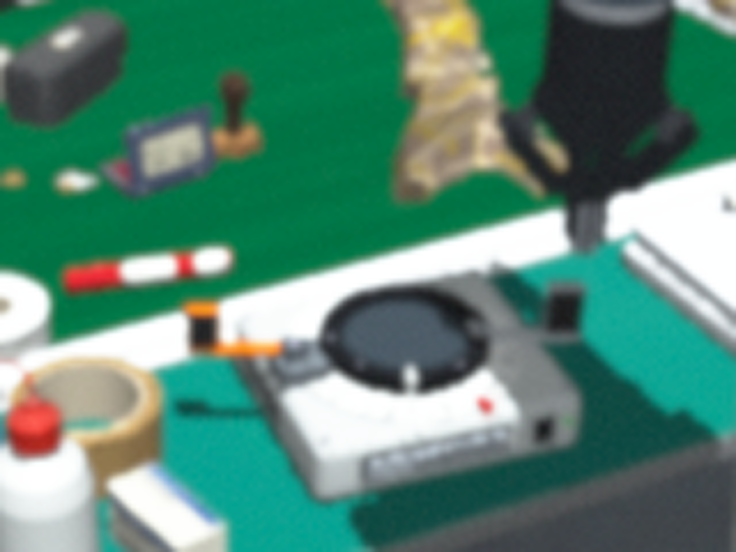

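The clamp lever is fully out and the pointer has not moved. The fingers hang just to the front side of the silver paddle, so I descend beside it.

```bash
python3 -m creep '{"translation":[[25,0,0],[25,0,0],[19,0,0],[0,0,0],[0,0,7],[0,0,0]],"rot":[[0,0,0],[0,0,0],[0,0,0],[0,0,0],[0,0,0],[0,0,0]],"jaw":[0,0,0,0,0,0]}'
python3 - <<'E'
from h import *
from scipy.spatial.transform import Rotation as Ro
s=vision.snapshot("wrist");cv2.imwrite("pics/wrist7.png",s["img"][:,:,::-1])
s=vision.snapshot("scene");cv2.imwrite("pics/scene7.png",cv2.resize(s["img"][110:230,190:350,::-1],None,fx=4.6,fy=4.6,interpolation=cv2.INTER_CUBIC))
o=env.observe();print(o["tool_pos"])
E
```

```text
t: 7.02
tool_pos: [0.3997, -0.249, 0.1064]
eef_rot: [0.748, 1.436, -0.748]
ft_force: [-0.0, -0.1, -0.2]
gripper_width: 0.002
[ 0.39905385 -0.24865032  0.1066959 ]
```

View pics/wrist7.png

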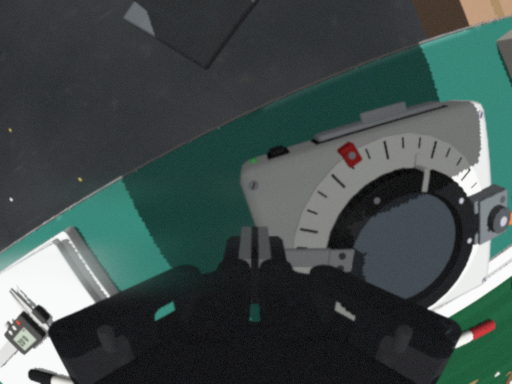

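View pics/scene7.png

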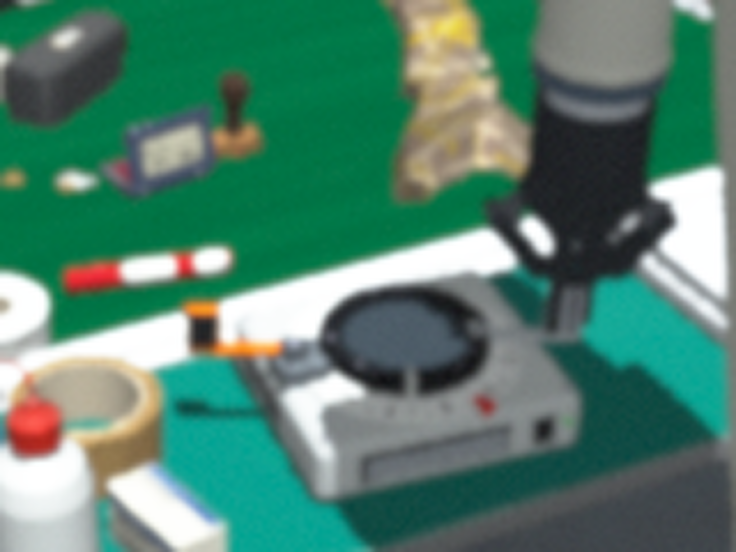

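The fingers are about 3 mm off the silver paddle's front face. I push along its arc by about 0.5 rad, then measure.

```bash
python3 -m creep '{"translation":[[0,0,3],[0,-0.8,5.3],[0,-0.8,5.3],[0,-0.8,5.3],[0,-0.8,5.3],[0,-0.8,5.3],[0,-0.8,5.3],[0,-0.8,5.3],[0,-0.8,5.3],[0,-0.8,5.3],[0,-0.8,5.3],[0,0,0]],"rot":[[0,0,0],[-0.05,0,0],[-0.05,0,0],[-0.05,0,0],[-0.05,0,0],[-0.05,0,0],[-0.05,0,0],[-0.05,0,0],[-0.05,0,0],[-0.05,0,0],[-0.05,0,0],[0,0,0]],"jaw":[0,0,0,0,0,0,0,0,0,0,0,0]}'
python3 - <<'E'
from h import *
s=vision.snapshot("wrist");np.savez("w8.npz",**s);cv2.imwrite("pics/wrist8.png",s["img"][:,:,::-1])
o=env.observe();print(o["tool_pos"])
E
```

```text
t: 8.12
tool_pos: [0.4341, -0.2923, 0.1063]
eef_rot: [0.358, 1.539, -0.36]
ft_force: [-0.4, -0.8, 0.2]
gripper_width: -0.0
[ 0.43361494 -0.29189462  0.10614366]
```

View pics/wrist8.png

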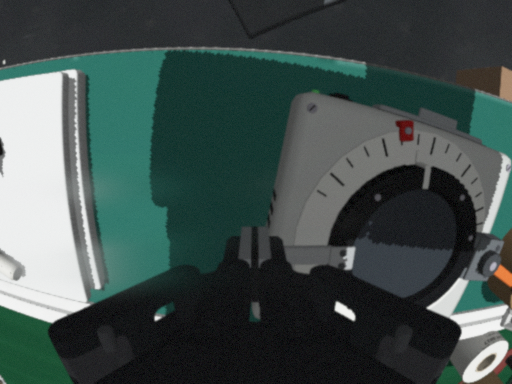

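```bash
cat > m.py <<'E'
from h import *
import sys
def ang(s,C,uv,z): 
    d=fray(s,uv,z)-C; return np.degrees(np.arctan2(d[1],d[0]))%360, np.hypot(d[0],d[1])
C=np.array([.4975,-.206,0])
E
python3 - <<'E'
from m import *
s=dict(np.load("w8.npz"));im=s["img"]
hsv=cv2.cvtColor(im,cv2.COLOR_RGB2HSV).astype(int);H,S,V=[hsv[:,:,i] for i in range(3)]
red=box(((H<8)|(H>170))&(S>110)&(V>60),360,440,100,160)
for a,c,st in cent(red)[:2]: print("red",a,c,ang(s,C,c,.055))
cv2.imwrite("pics/w8z.png",cv2.resize(im[105:295,340:490,::-1],None,fx=3.1,fy=3.1,interpolation=cv2.INTER_CUBIC))
E
```

```text
red 240 [404.88333333 129.78333333] (np.float64(163.24743795087073), np.float64(0.08021141848394622))
```

View pics/w8z.png

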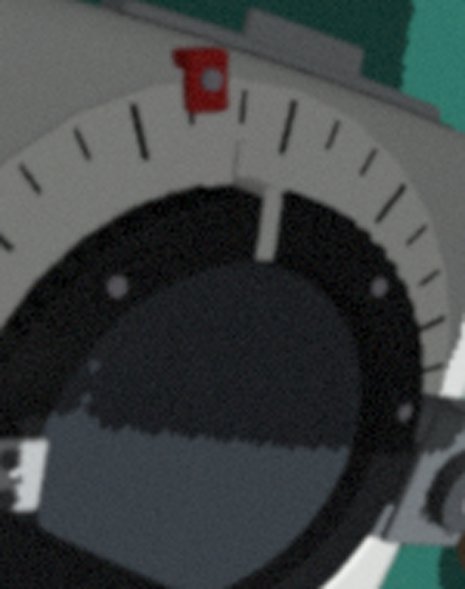

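```bash
python3 - <<'E'
from m import *
s=dict(np.load("w8.npz"))
f=lambda u,v:((u+.5)/3.1-.5+340,(v+.5)/3.1-.5+105)
for nm,u,v,z in(("out",269,198,.066),("in",266,256,.066),("tip",243,142,.054),("tabin",208,111,.055),("tick1",243,107,.05),("tick2",289,127,.05),("tick0",192,118,.05),("tick-1",140,132,.05),("tick-2",83,144,.05)):
    print(nm,ang(s,C,f(u,v),z))
# ring centre check
print(fray(s,f(15,480),.066),fray(s,f(205,360),.066))
E
```

```text
out (np.float64(154.91642717818303), np.float64(0.057328875788624875))
in (np.float64(153.74921486343453), np.float64(0.04550163199549182))
tip (np.float64(155.0091141310101), np.float64(0.06651649130483309))
tabin (np.float64(162.60024766928885), np.float64(0.07341198430273785))
tick1 (np.float64(153.57860263791713), np.float64(0.07338080774899987))
tick2 (np.float64(143.30289630044726), np.float64(0.07098718721515754))
tick0 (np.float64(163.61912902389054), np.float64(0.0714480848601544))
tick-1 (np.float64(173.63978500126152), np.float64(0.07120780768100557))
tick-2 (np.float64(183.60894458261686), np.float64(0.07387309223265466))
[ 0.47669506 -0.25115398  0.066     ] [ 0.47142833 -0.20538281  0.066     ]
```

Pointer at about 154.9°, tab at 162.9°: 8° (0.14 rad) remaining.

```bash
python3 -m creep '{"translation":[[0,-0.7,4.2],[0,-0.7,4.2],[0,-0.7,4.2],[0,0,0],[0,0,0]],"rot":[[-0.04,0,0],[-0.04,0,0],[-0.04,0,0],[0,0,0],[0,0,0]],"jaw":[0,0,0,0,0]}'
python3 - <<'E'
from m import *
s=vision.snapshot("wrist");np.savez("w9.npz",**s);im=s["img"]
hsv=cv2.cvtColor(im,cv2.COLOR_RGB2HSV).astype(int);H,S,V=[hsv[:,:,i] for i in range(3)]
red=box(((H<8)|(H>170))&(S>110)&(V>60),360,460,90,180)
for a,c,st in cent(red)[:2]: print("red",a,c,ang(s,C,c,.055))
cv2.imwrite("pics/w9z.png",cv2.resize(im[105:295,340:490,::-1],None,fx=3.1,fy=3.1,interpolation=cv2.INTER_CUBIC))
E
```

```text
t: 8.58
tool_pos: [0.4436, -0.2984, 0.1057]
eef_rot: [0.269, 1.554, -0.269]
ft_force: [-0.1, -0.2, 0.3]
gripper_width: 0.0
red 227 [416.50220264 131.14977974] (np.float64(163.49283058812202), np.float64(0.08008295674181347))
red 1 [424. 132.] (np.float64(159.30873847552297), np.float64(0.07983893070250064))
```

View pics/w9z.png

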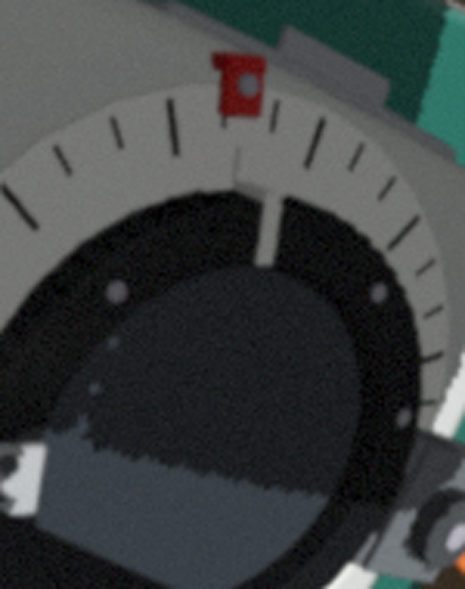

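```bash
python3 - <<'E'
from m import *
s=dict(np.load("w9.npz"))
f=lambda u,v:((u+.5)/3.1-.5+340,(v+.5)/3.1-.5+105)
for nm,u,v,z in(("out",270,200,.066),("in",265,260,.066),("tip",246,149,.054),("tabin",242,116,.055),("tick1",275,115,.05),("tick2",316,143,.05),("tick0",224,123,.05)):
    print(nm,ang(s,C,f(u,v),z))
im=cv2.convertScaleAbs(s["img"][125:175,390:450,::-1],alpha=1.5);cv2.imwrite("pics/w9q.png",cv2.resize(im,None,fx=10,fy=10,interpolation=cv2.INTER_CUBIC))
E
```

```text
out (np.float64(161.13635390268507), np.float64(0.058114350679507376))
in (np.float64(160.415118690807), np.float64(0.045902007793114895))
tip (np.float64(160.73038906890326), np.float64(0.06624904545520102))
tabin (np.float64(162.54964457047728), np.float64(0.07317903218228176))
tick1 (np.float64(153.45997562113286), np.float64(0.07387012114934582))
tick2 (np.float64(143.21689181558898), np.float64(0.07105229948334583))
tick0 (np.float64(163.70183939249011), np.float64(0.07103139046305686))
```

View pics/w9q.png

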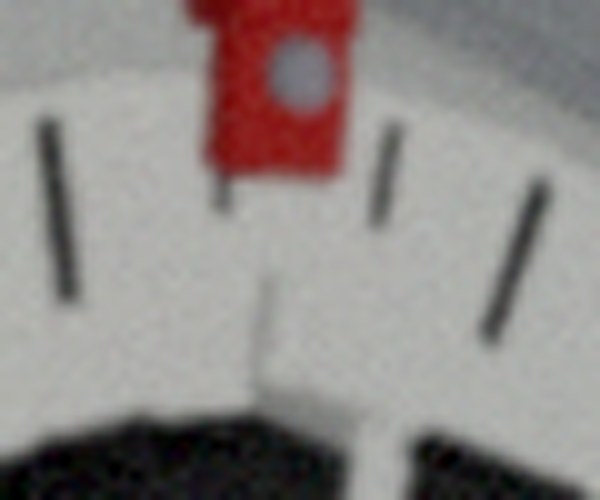

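Pointer at 160.8°, tab at 162.6°: one small nudge of 3.2 mm.

```bash
python3 -m creep '{"translation":[[0,-0.5,1.6],[0,-0.5,1.6],[0,0,0],[0,0,0]],"rot":[[-0.015,0,0],[-0.015,0,0],[0,0,0],[0,0,0]],"jaw":[0,0,0,0]}'
python3 - <<'E'
from m import *
s=vision.snapshot("wrist");np.savez("w10.npz",**s);im=s["img"]
im=cv2.convertScaleAbs(s["img"][125:175,390:450,::-1],alpha=1.5);cv2.imwrite("pics/w10q.png",cv2.resize(im,None,fx=10,fy=10,interpolation=cv2.INTER_CUBIC))
E
```

```text
t: 8.97
tool_pos: [0.4465, -0.3005, 0.1055]
eef_rot: [0.243, 1.557, -0.243]
ft_force: [-0.2, -0.8, 0.0]
gripper_width: 0.001
```

View pics/w10q.png

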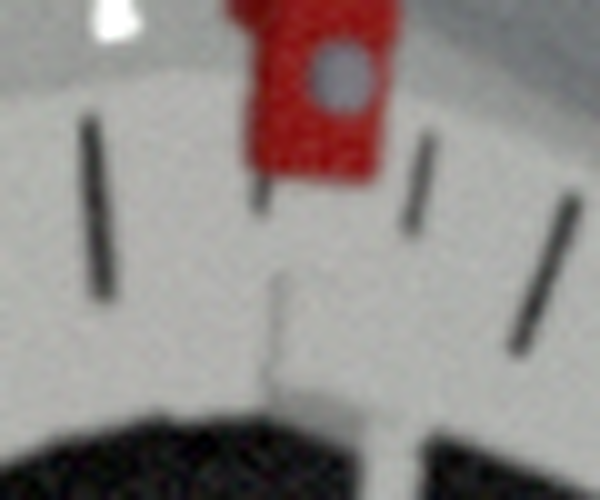

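```bash
python3 - <<'E'
from m import *
from scipy.spatial.transform import Rotation as Ro
s=dict(np.load("w10.npz"))
f=lambda u,v:((u+.5)/10-.5+390,(v+.5)/10-.5+125)
for nm,u,v,z in(("tip",305,270,.054),("lineOut",393,440,.066),("lineIn",387,490,.066),("tabin",313,180,.055),("tick0",262,212,.05),("tick1",412,232,.05)):
    print(nm,ang(s,C,f(u,v),z))
o=env.observe();print(o["t"],o["tool_pos"],Ro.from_rotvec(o["eef_rot"]).as_matrix().round(3))
E
```

```text
tip (np.float64(162.456604906166), np.float64(0.06714796363979089))
lineOut (np.float64(162.05008878634334), np.float64(0.05865814350400123))
lineIn (np.float64(162.02424932458172), np.float64(0.05553486904193613))
tabin (np.float64(162.93706786910045), np.float64(0.07306515916805062))
tick0 (np.float64(163.53652311461028), np.float64(0.07026458061189184))
tick1 (np.float64(153.44756641040536), np.float64(0.0703808773935642))
9.0167 [ 0.44644884 -0.30046568  0.1055167 ] [[ 0.     0.305  0.952]
 [-0.     0.952 -0.305]
 [-1.    -0.     0.   ]]
```

Pointer at 162.0–162.5°, tab at 162.9°: under 1° apart. I back away, rise, turn, and go round to the outer side of the open orange lever.

```bash
python3 -m creep '{"translation":[[0,0,-6],[0,0,-6],[-35,0,0],[-35,0,0],[0,0,0],[0,0,0],[0,0,0],[0,0,0],[0,0,0],[0,0,0],[0,29.9,-12.1],[0,29.9,-12.1],[0,29.9,-12.1],[0,29.9,-12.1],[0,29.9,-12.1],[0,29.9,-12.1],[0,29.9,-12.1],[0,29.9,-12.1],[0,0,0],[0,0,0]],"rot":[[0,0,0],[0,0,0],[0,0,0],[0,0,0],[0.11,0,0],[0.11,0,0],[0.11,0,0],[0.11,0,0],[0.11,0,0],[0.11,0,0],[0,0,0],[0,0,0],[0,0,0],[0,0,0],[0,0,0],[0,0,0],[0,0,0],[0,0,0],[0,0,0],[0,0,0]],"jaw":[0,0,0,0,0,0,0,0,0,0,0,0,0,0,0,0,0,0,0,0]}'
python3 - <<'E'
from h import *
from scipy.spatial.transform import Rotation as Ro
for n in("wrist","top","scene"):
    s=vision.snapshot(n);im=s["img"][:,:,::-1]
    np.savez(n+"11.npz",**s)
    if n=="scene": im=cv2.resize(im[110:230,190:350],None,fx=4.6,fy=4.6,interpolation=cv2.INTER_CUBIC)
    cv2.imwrite(f"pics/{n}11.png",im)
o=env.observe();print(o["tool_pos"],Ro.from_rotvec(o["eef_rot"]).as_matrix().round(3),o["joints"])
E
```

```text
t: 10.68
tool_pos: [0.5774, -0.0805, 0.1752]
eef_rot: [0.754, 1.436, -0.754]
ft_force: [-0.6, -0.1, -0.3]
gripper_width: -0.004
[ 0.57641748 -0.08245523  0.17527206] [[-0.001  0.825  0.565]
 [-0.     0.565 -0.825]
 [-1.    -0.001 -0.   ]] [-1.44494466e-01  3.77184190e-01  1.79844674e+00 -3.68391435e-04
  9.66889535e-01 -7.44686310e-01]
```

View pics/wrist11.png

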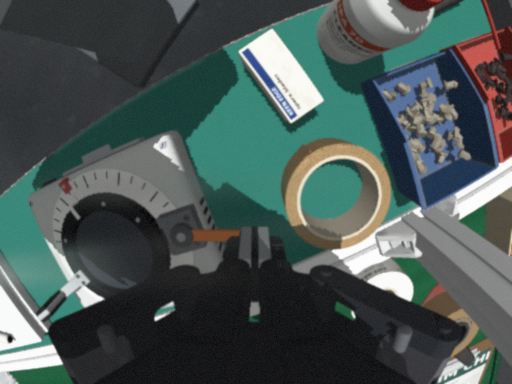

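View pics/scene11.png

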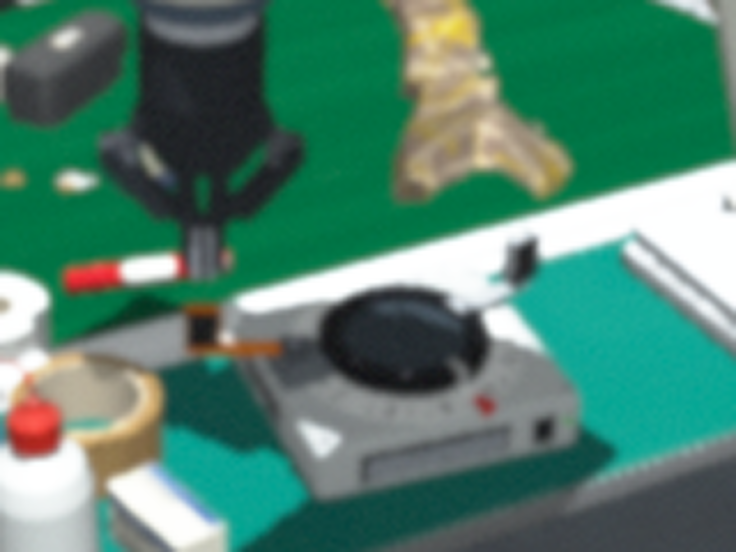

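Fingers are above and just outside the paddle. The ring kept its setting. I descend beside the outer face.

```bash
python3 -m creep '{"translation":[[25,0,0],[25,0,0],[20,0,0],[0,0,0],[0,0,8],[0,0,0]],"rot":[[0,0,0],[0,0,0],[0,0,0],[0,0,0],[0,0,0],[0,0,0]],"jaw":[0,0,0,0,0,0]}'
python3 - <<'E'
from h import *
for n in("wrist","scene"):
    s=vision.snapshot(n);im=s["img"][:,:,::-1]
    if n=="scene": im=cv2.resize(im[110:230,190:350],None,fx=4.6,fy=4.6,interpolation=cv2.INTER_CUBIC)
    cv2.imwrite(f"pics/{n}12.png",im)
print(env.observe()["tool_pos"])
E
```

```text
t: 11.33
tool_pos: [0.5832, -0.09, 0.1067]
eef_rot: [0.757, 1.433, -0.756]
ft_force: [0.6, -0.9, 1.1]
gripper_width: -0.0
[ 0.58315313 -0.0891681   0.10706085]
```

View pics/wrist12.png

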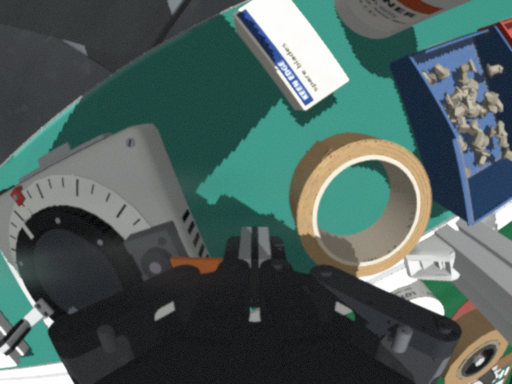

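View pics/scene12.png

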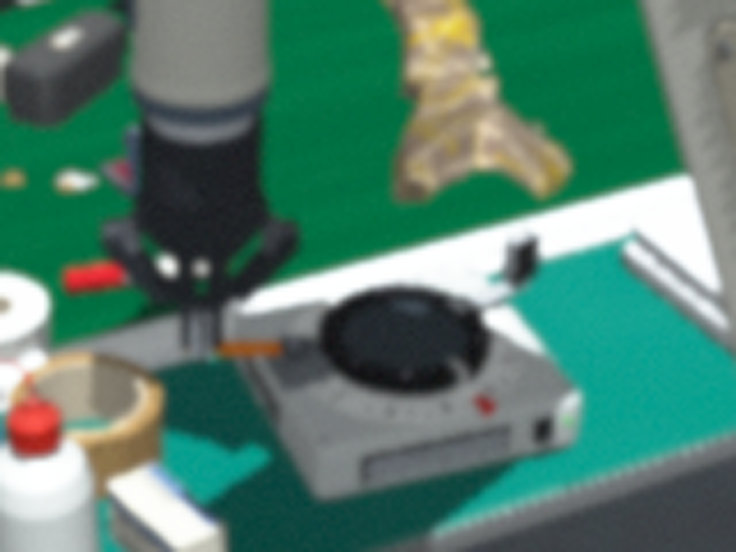

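The fingers are beside the paddle's outer face, with about 5 mm of gap. I start swinging the lever home.

```bash
python3 -m creep '{"translation":[[0,0,5],[0,1.5,6.1],[0,1.5,6.1],[0,1.5,6.1],[0,1.5,6.1],[0,1.5,6.1],[0,1.5,6.1],[0,1.5,6.1],[0,1.5,6.1],[0,0,0]],"rot":[[0,0,0],[0.1,0,0],[0.1,0,0],[0.1,0,0],[0.1,0,0],[0.1,0,0],[0.1,0,0],[0.1,0,0],[0.1,0,0],[0,0,0]],"jaw":[0,0,0,0,0,0,0,0,0,0]}'
python3 - <<'E'
from h import *
from scipy.spatial.transform import Rotation as Ro
for n in("wrist","scene"):
    s=vision.snapshot(n);im=s["img"][:,:,::-1]
    if n=="scene": im=cv2.resize(im[110:230,190:350],None,fx=4.6,fy=4.6,interpolation=cv2.INTER_CUBIC)
    cv2.imwrite(f"pics/{n}13.png",im)
o=env.observe();M=Ro.from_rotvec(o["eef_rot"]).as_matrix();d=o["tool_pos"]-[.5459,-.1423,0];print(o["tool_pos"],(M.T@d).round(4),M.round(3))
E
```

```text
t: 12.27
tool_pos: [0.609, -0.1362, 0.1064]
eef_rot: [1.359, 1.104, -1.356]
ft_force: [-0.6, 0.1, 0.3]
gripper_width: -0.001
[ 0.60824706 -0.13582427  0.10609273] [-0.106   0.06   -0.0185] [[ 0.001  0.981 -0.195]
 [-0.    -0.195 -0.981]
 [-1.     0.001  0.   ]]
```

View pics/wrist13.png

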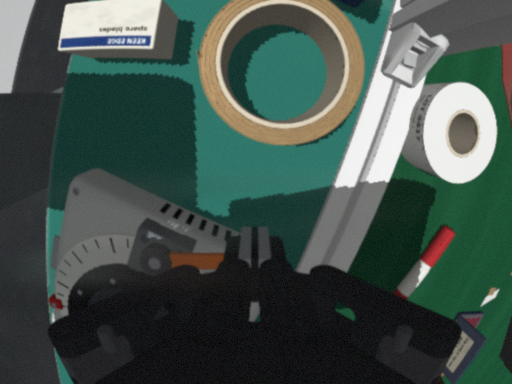

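View pics/scene13.png

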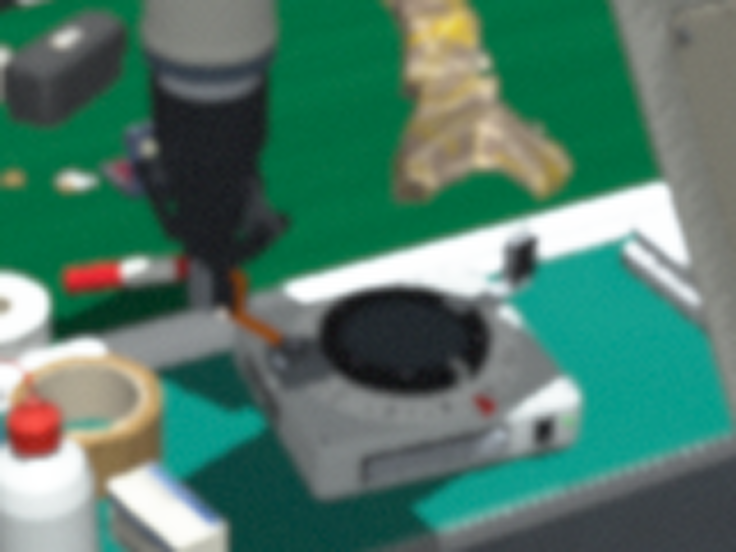

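The lever follows; 0.45 rad is left to home.

```bash
python3 -m creep '{"translation":[[0,1.5,6.1],[0,1.5,6.1],[0,1.5,6.1],[0,1.5,6.1],[0,0.8,3.2],[0,0,2],[0,0,2],[0,0,0],[0,0,0]],"rot":[[0.1,0,0],[0.1,0,0],[0.1,0,0],[0.1,0,0],[0.05,0,0],[0,0,0],[0,0,0],[0,0,0],[0,0,0]],"jaw":[0,0,0,0,0,0,0,0,0]}'
python3 - <<'E'
from h import *
from scipy.spatial.transform import Rotation as Ro
for n in("wrist",):
    s=vision.snapshot(n);im=s["img"][:,:,::-1]
    cv2.imwrite(f"pics/{n}14.png",im)
o=env.observe();M=Ro.from_rotvec(o["eef_rot"]).as_matrix();d=o["tool_pos"]-[.5459,-.1423,0];print(o["tool_pos"],(M.T@d).round(4),M.round(3),o["ft_force"])
E
```

```text
t: 13.12
tool_pos: [0.6044, -0.164, 0.1062]
eef_rot: [1.673, 0.831, -1.662]
ft_force: [11.2, 15.3, -4.8]
gripper_width: -0.003
[ 0.60438197 -0.16398146  0.10617768] [-0.1059  0.06   -0.0185] [[ 0.005  0.798 -0.602]
 [ 0.003 -0.602 -0.798]
 [-1.     0.002 -0.006]] [10.68145927 15.24938535 -4.55933867]
```

View pics/wrist14.png

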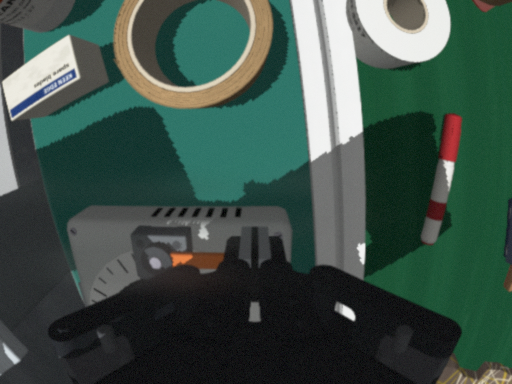

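19 N against the stop, at the home angle (−37°). I back off, rise, and look from the same place as at first.

```bash
python3 -m creep '{"translation":[[0,0,-6],[0,0,-10],[-32,0,0],[-32,0,0],[-32,0,0],[-32,0,0],[-32,0,0],[-32,0,0],[0,-17.4,27.5],[0,-17.4,27.5],[0,-17.4,27.5],[0,-17.4,27.5],[0,-17.4,27.5],[0,-17.4,27.5],[0,0,0],[0,0,0]],"rot":[[0,0,0],[0,0,0],[0,0,0],[0,0,0],[0,0,0],[0,0,0],[0,0,0],[0,0,0],[0,0,0],[0,0,0],[0,0,0],[0,0,0],[0,0,0],[0,0,0],[0,0,0],[0,0,0]],"jaw":[0,0,0,0,0,0,0,0,0,0,0,0,0,0,0,0]}'
python3 - <<'E'
from m import *
s=vision.snapshot("wrist");np.savez("w15.npz",**s);cv2.imwrite("pics/wrist15.png",s["img"][:,:,::-1])
cv2.imwrite("pics/w15z.png",cv2.resize(s["img"][30:230,205:385,::-1],None,fx=3,fy=3,interpolation=cv2.INTER_CUBIC))
s=vision.snapshot("top");cv2.imwrite("pics/top15z.png",cv2.resize(s["img"][100:260,120:330,::-1],None,fx=3.6,fy=3.6,interpolation=cv2.INTER_CUBIC))
E
```

```text
t: 14.5
tool_pos: [0.4275, -0.2226, 0.298]
eef_rot: [1.669, 0.828, -1.669]
ft_force: [0.3, -0.2, 0.3]
gripper_width: -0.003
```

View pics/w15z.png

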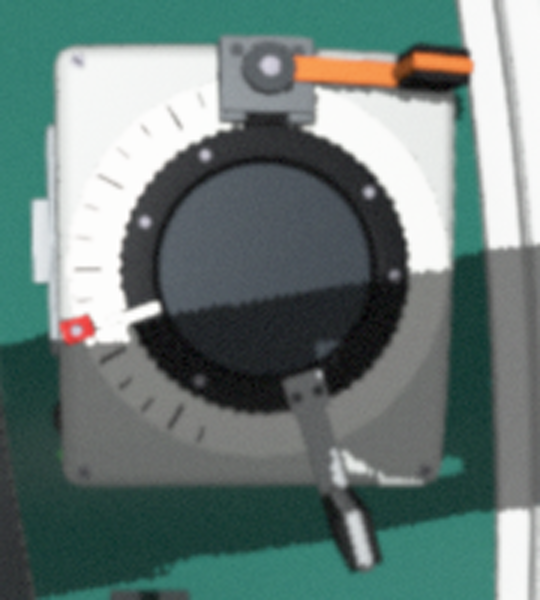

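View pics/top15z.png

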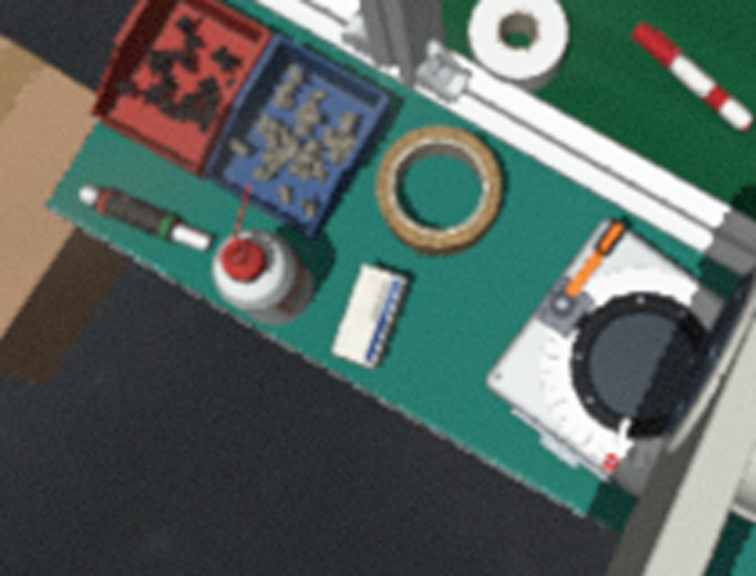

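```bash
python3 - <<'E'
from m import *
s=dict(np.load("w15.npz"))
P={}
for nm,u,v,z in(("ring",265,269,.066),("pout",128,316,.064),("pin",158,306,.066),("tab",78,330,.055),("tabin",95,326,.055),("ptip",102,324,.054),("pivot",270,66,.078),("cpad",436,65,.102),("spad",358,540,.101)):
    P[nm]=fray(s,((u+.5)/3-.5+205,(v+.5)/3-.5+30),z)
print(P["ring"],P["tab"])
for k in("pout","pin","ptip","tab","tabin","spad"):
    for c in(P["ring"],C):
        d=P[k]-c;print(k,np.hypot(*d[:2]).round(4),(np.degrees(np.arctan2(d[1],d[0]))%360).round(2))
d=P["cpad"]-P["pivot"];print("clamp",np.degrees(np.arctan2(d[1],d[0])))
E
```

```text
[ 0.49686356 -0.20567914  0.066     ] [ 0.42249337 -0.18123957  0.055     ]
pout 0.0568 162.42
pout 0.0575 162.31
pin 0.0444 162.52
pin 0.0451 162.37
ptip 0.0684 162.66
ptip 0.0691 162.57
tab 0.0783 161.81
tab 0.079 161.73
tabin 0.0712 162.42
tabin 0.0719 162.33
spad 0.1052 251.82
spad 0.1051 251.44
clamp -37.16328601294868
```

Pointer at 162.4° and tab at 161.8–162.4° (unmoved). The clamp is at −37.2°, which is home. The robot is clear, so I hand in.

```bash
python3 - <<'E'
from workcell import env
o=env.observe();print(o["t"],o["ft_force"]);env.close_job()
E
```

```text
14.6 [0.77305357 1.05507068 0.29343603]
the job is handed in; nothing more can be done
```

The strain viewer is set. I swung the orange clamp lever out to its stop and pushed the silver lever about 38° until the pointer met the red tab. I then pushed the clamp lever home, ending with about 19 N against its stop. The fingers stayed closed throughout, so neither lever was pinched. The job was handed in at 14.6 s of the 64 s allowed; it reports no verdict.

Last checks, from the wrist camera before handing in:
- **Pointer and tab:** the pointer is at 162.3–162.7° and the tab at 161.7–162.4°. That is within 1°, against the 4° allowed. The tab readings vary by about 0.7° depending on which point of the tab I used, and earlier close views gave up to 163.5°, still within 2°.
- **Clamp lever:** at −37.2°, the same as the housing's side, so it is home.
- **Red tab:** same measured place as at the start, to under 1 mm.
- **Wash bottle, carton and plug gauge:** by eye they sit in the same place in the before and after pictures; I did not re-measure them.
- **Robot:** clear of everything, with the tool at about 0.3 m height.

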